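# Latch the bottle bay's gate

### The arm

A 6-joint arm with a two-finger parallel gripper is mounted at the origin on a cart in front of the work surface, level with it; the furniture and walls round the work are solid. World frame = base frame: x ahead of the robot, y to its left, z up, the work surface at z = 0. Lengths are in m, angles in rad, forces in N, time in s.
With the tool pointing down it reaches from about 0.225 to 0.875 m from the base axis. Payload 3.4 kg.
Tool frame: the origin (TCP) lies midway between the tips of the shut fingers; the grasp point (between the pads) lies ctrl.grasp_offset behind it (ctrl.grasp_offset is the distance from the TCP to the grasp point, in m); z points along the fingers, y is the line along which they close (so a half turn about z gives the same grasp; the last joint's range is limited). The gripper opens to 85 mm and grips with 20 to 120 N. Pads are 22 mm wide; open, the fingers measure 114 mm over their backs; the gripper's body (76 mm by 85 mm) begins 54 mm behind the grasp point. The pads swing forward as they close: fully open they stand 13 mm farther back than shut.
Start: joints at [1.227, 0.276, 1.505, -0, 1.361, -0.121], TCP at [0.127, 0.561, 0.231] pointing down, gripper open.
Joint ranges: [-2.89, 2.89], [-0.75, 2.08], [0.22, 2.7], [-1.18, 4.32], [0.11, 2.71], [-2.7, 2.7]. Speed limits (rad/s): [2.57, 2.57, 3.14, 3.14, 3.14, 3.14].

### API

Orientations are given as a rotation vector (axis times angle).
In Python, from bench import readout, get_image, camera_info, ticket, ctrl gives the robot as it stands.
- The arm moves only by the tool carry_out, never from a script. Its argument "targets" is a list of rows, each an object with "dp": the shift along the tool's x, y, z in mm, a list of three; "yaw": the turn about the tool's z in degrees. A call has 1 to 5 rows; each row shifts and turns the commanded pose from where the row before left it, along the tool's axes as they then stand; what a row does not reach is not made up. A row lasts 1/8 s, in which the tool goes at most 62.5 mm and 10.7 degrees, less where a joint would pass 70% of its speed; a pose out of reach is approached as far as the arm can. A call is refused whole if a number of a shift passes 62.5 or a number of a turn 10.7, either way. A call with a gripper value outside its range is refused whole. "grip" is the closure, from -1 (fully open) to 1 (shut), set as the call begins (left out, the last holds). The fingers move at their own pace and stop on an object; the grip force is fixed at half the most. Time passes only in rows, so rows that do not move let the fingers close. It gives the time, the measured TCP pose, the force, the opening and the grip force at its end, in the units of the state.
- readout.read_state(): the state, without advancing time (a new reading comes with each control period).
- get_image(name): name is "scene" or "top"; returns the picture (400x640x3 uint8, red, green, blue); there is no depth.
- camera_info(name): a dict with "intrinsics" (3x3 intrinsics, pixels), "extrinsics" (4x4, takes a point from world to camera coordinates). Camera axes: x right, y down, z forward; pixel columns grow to the right and rows downward; lengths in m; the calibration is good to about 2 mm. A picture is of the moment at which its call begins. camera_info takes no time and is no camera call.
- ticket.close_job(): hands the job in; it is judged then, once.
The state is a dict: "time": time; "joint_positions": joint angles; "qd": joint speeds; "joint_torque": joint torques, N m; "ee_pos": TCP position; "tcp_rot": TCP orientation; "force": force on the tool from outside, world axes, zero at the start; "ft_torque": the same for the moment, N m; "grip_width": finger opening in m; "grasp_force": force on a finger pad.
Only numpy, scipy, OpenCV 4.12 (cv2) and the standard library are available. Lean on these libraries where they do the work, as an engineer would, in place of code of your own. Each camera call takes 0.05 s, during which the arm holds its last target. There are 200 camera calls.

### The job

The gate of the white bottle bay stands ajar. Lift its latch bar by the thumb lug, swing the gate shut with the bar held clear over the striker, press it gently home against its spring buffer and rubber stop (never more than about 20 N), and let the bar down into the catch, so that the gate stays latched when you let go. Leave the two bottles in the bay standing.

Things in the scene. Friction and masses are not known exactly. Their poses are not given: they have to be found in the camera images.
- bay: White sheet-metal bottle bay fixed to the bench, 185 x 275 mm, sides 62 mm high. Origin under the middle of its floor, on the bench; x points from the gate side into the bay, y towards the hinge side, z up. The gate's hinge axis is upright at (-85, +115) mm in this frame.
- hinge (a point): Point on the gate's upright hinge axis, at bench height. Its frame turns with the gate: -y runs along the gate to its free edge (187 mm away), +x is the gate's inner side, z up. Gate: aluminium frame, 12 mm thick (x from -6 to +6 mm), from 20 to 100 mm above the bench; a low tongue on its edge reaches 212 mm and meets the stop.
- lug (a point): Centre of the graspable part of the black thumb lug upright on the latch bar: 10 mm thick (x, across the gate), 20 mm wide (y, along the bar), top 18 mm above this point, gate's top edge 32 mm below it: fingers can straddle it from above, one each side of the gate. Axes turn with the bar: x into the bay, -y to its free end. Bar down: at (-11, -150, +132) mm in hinge's frame.
- gate (a joint): Gate angle, rad: 0 nominally shut, positive open (free edge swings to the bay's -x). Turns freely, stays where left. Over the last 10 to 20 mm at the lug a spring buffer pushes it open, 1 rising to about 5 N at the lug; then a rubber stop on the catch bracket ends its travel.
- latch_bar (a joint): Latch bar angle, rad: 0 is down on its rubber rest pin (level), positive lifted, limit 0.7. Above 0.12 rad it passes over the striker; 0.25 is comfortable. Let go within a few mm of down, with the gate still held in, and it falls the rest by itself; pressing it hard onto its rest pin also drives the gate into the stop.
- bottle_clear: Clear 250 ml bottle with blue cap, 68 mm wide, 145 mm high, loose in the bay; origin at the centre of its underside, z up.
- bottle_brown: Brown bottle with black cap, 58 mm wide, 115 mm high, loose in the bay; origin at the centre of its underside, z up.
- pivot (a point): Pivot of the latch bar on the gate's outer face, axes as hinge, at (-11, -50, +88) mm there. Steel bar 6 mm thick (x), 12 mm high, reaching 195 mm from the pivot; it turns about x across the gate and falls by its weight (0.12 kg). Along the bar the lug is 100 mm and the catch 175 mm from the pivot.
- catch_nominal (a point): Nominal place, on the bay, of the middle of the bar's end when shut in the catch (axes as bay). The real bracket with striker and stop is set in slotted holes up to 5 mm nearer or farther along x; not measured, to be felt. Striker: square tooth 10 mm thick, top 100 mm above the bench, 18 mm above the lowered bar's underside. With the gate on the stop the bar clears the tooth's inside by just 3 to 4 mm.
There are look-alikes about, which are no part of the job. Leave any orange or yellow look-alike of the bottle_brown alone.

How it is judged:
On the way, in this order (a step that is already met when the one before it is completed fails the run):
1. the latch bar is lifted clear of striker height while the gate is still open (value of joint latch_bar above 0.12 rad and value of joint gate above 0.1 rad), for 0.1 s.
2. the gate is swung shut with the bar still lifted over the striker (value of joint latch_bar above 0.1 rad and value of joint gate below 0.05 rad), for 0.1 s.
At the end, for the whole second after the job is handed in: the gate is shut (joint below 0.048 rad, which only holds behind the striker) with the latch bar fully down in the catch (joint below 0.03 rad), both bottles upright within 0.1 rad (value of joint gate below 0.048 rad and value of joint latch_bar below 0.03 rad and angle between each of bottle_clear, bottle_brown's own z axis and vertical below 0.1 rad); the robot touches nothing.
It fails at once if the gate or latch bar is pressed on the bay, its stop or its striker with more than 20 N (contact force between gate and bay above 20 N).
It fails at once if a bottle is tipped by more than 0.3 rad (angle between any of bottle_clear, bottle_brown's own z axis and vertical above 0.3 rad).
It also fails if it takes over 61 s, if anything falls off the work surface, if the arm or the gripper's body presses on something with over 40 N, if the wrist force passes 120 N, or if a joint passes its speed limit or range.

## Working session

There is one attempt and no reset: what is moved stays moved. The work goes in short steps, Python scripts to look and compute and a tool call to move; the robot and the scene stay as the last step left them, time stands still between calls to the robot, and variables do not carry over. Pictures are saved under pics/ and viewed, at most 10 in all, crops included, and the job is handed in when it is done.

Besides the shell and the picture viewer there is one more tool, called after ">>>" as a command line: name --argument value ..., lists and objects as JSON in quotes. carry_out: Moves the arm, as the interface text tells. Its arguments: {"type":"object","properties":{"targets":{"type":"array"},"grip":{"type":"number"}},"required":["targets"]}

```bash
mkdir -p pics
python3 - <<'E'
from bench import readout,get_image,camera_info,ctrl
import cv2
s=readout.read_state()
for k in("time","ee_pos","tcp_rot","force","grip_width"):print(k,s[k])
print(ctrl.grasp_offset)
for n in("scene","top"):
    i=camera_info(n);print(n,i["intrinsics"],i["extrinsics"])
    cv2.imwrite(f"pics/{n}0.png",get_image(n)[:,:,::-1])
E
```

```text
time 0.0
ee_pos [0.12686508 0.5602871  0.23043804]
tcp_rot [-3.49193405e-01 -3.12170444e+00  2.83458377e-03]
force [ 0.30888921 -0.41499973 -0.51068762]
grip_width 0.08569027218914511
0.0187
scene [[402.83344469   0.         324.29889352]
 [  0.         402.83344469 191.74791468]
 [  0.           0.           1.        ]] [[-0.65253669 -0.75774405 -0.00445228  0.45294475]
 [-0.45927024  0.40016362 -0.79305733  0.37642741]
 [ 0.60271611 -0.5154542  -0.60913074  0.49149813]
 [ 0.          0.          0.          1.        ]]
top [[474.2087876    0.         322.49108764]
 [  0.         474.2087876  193.28235346]
 [  0.           0.           1.        ]] [[ 0.02886385 -0.99934437 -0.0218565   0.01683608]
 [-0.9826769  -0.02436437 -0.18371852  0.69346135]
 [ 0.18306555  0.0267807  -0.98273587  0.82035095]
 [ 0.          0.          0.          1.        ]]
```

View pics/scene0.png

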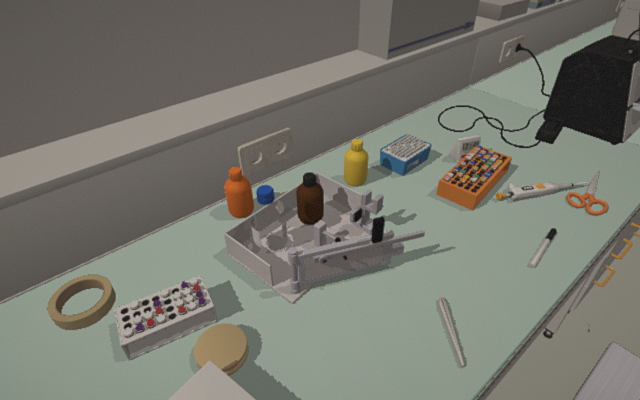

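View pics/top0.png

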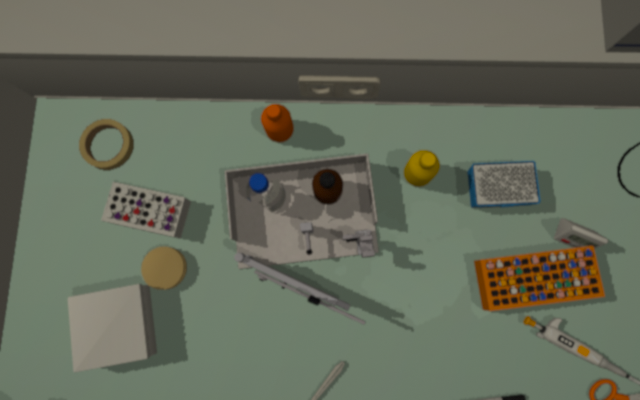

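The top view shows the bay at (228–375, 158–262). The gate is hinged at about (243, 260) and open toward the bottom right, with the black lug at about (314, 300). The brown bottle is at (327, 185) and the clear one at (262, 188). The orange (278, 122) and yellow (421, 167) bottles outside the bay are look-alikes. The arm is out of view. I'll enlarge both views next to confirm.

Run:
```python
import cv2,numpy as np
a=cv2.imread("pics/top0.png")[145:335,215:425];b=cv2.imread("pics/scene0.png")[165:305,215:435]
a=cv2.resize(a,None,fx=3,fy=3,interpolation=cv2.INTER_CUBIC);b=cv2.resize(b,None,fx=3.6,fy=3.6,interpolation=cv2.INTER_CUBIC)
g=lambda i:np.uint8(255*(i/255.)**.6)
cv2.imwrite("pics/topc.png",g(a));cv2.imwrite("pics/scenec.png",g(b))
```

```text
(no output)
```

View pics/topc.png

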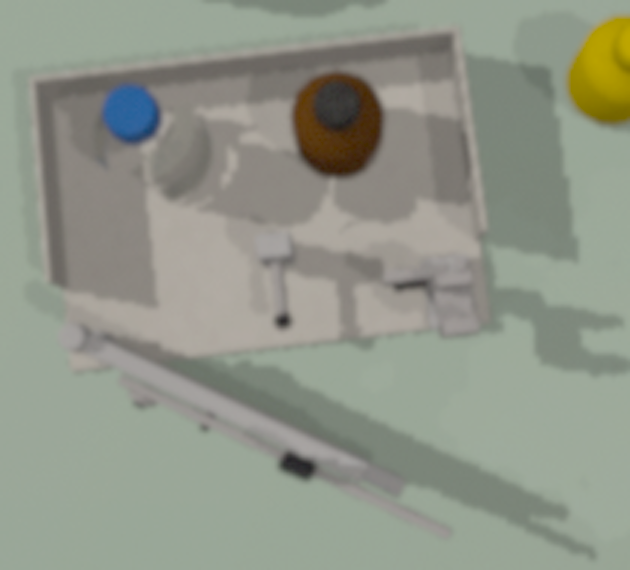

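View pics/scenec.png

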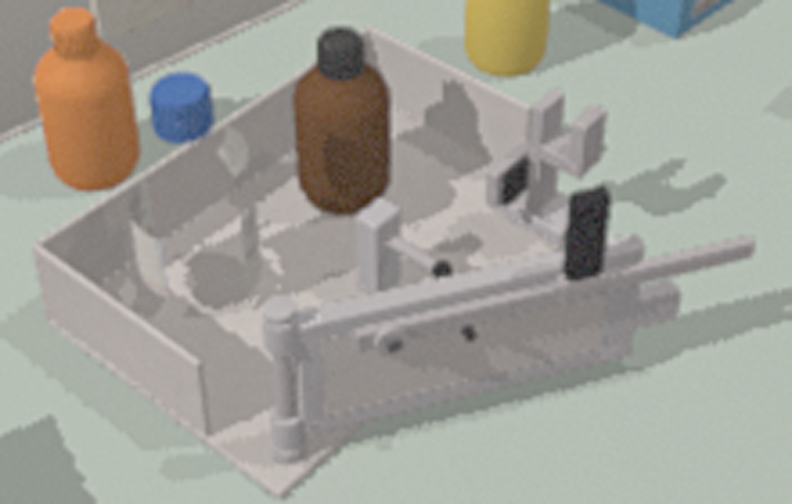

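The crops show the brown bottle with its black cap, and the clear bottle with its blue cap, both standing in the bay. The lug is black at top crop (297,464) and scene crop (588,235), the hinge post is at top (78,335) and scene (281,305), and the striker bracket is on the right.

```bash
cat > h.py <<'E'
import numpy as np,cv2
from bench import camera_info
def ray(n,uv):
    i=camera_info(n);E=np.array(i["extrinsics"]);R,t=E[:3,:3],E[:3,3]
    d=R.T@np.linalg.inv(i["intrinsics"])@[*uv,1.];return -R.T@t,d
def onz(n,uv,z):
    c,d=ray(n,uv);return c+d*(z-c[2])/d[2]
def tri(a,b):
    c1,d1=ray("top",a);c2,d2=ray("scene",b)
    A=np.c_[d1,-d2];k=np.linalg.lstsq(A,c2-c1,rcond=None)[0]
    p,q=c1+k[0]*d1,c2+k[1]*d2;return (p+q)/2,np.linalg.norm(p-q)
T=lambda u,v:(u/3+215-.33,v/3+145-.33)
S=lambda u,v:(u/3.6+215-.36,v/3.6+165-.36)
E
python3 - <<'E'
from h import *
np.set_printoptions(precision=4,suppress=True)
BL=onz("top",T(35,80),.062);BR=onz("top",T(457,32),.062)
print("top rim",BL,BR,np.linalg.norm(BR-BL)); 
BLs=onz("scene",S(40,247),.062);BRs=onz("scene",S(370,32),.062);print("? scene corners",BLs,BRs)
v=BL-BR;yaw=np.arctan2(-v[0],v[1]);print("yaw",yaw)
R=np.array([[np.cos(yaw),-np.sin(yaw)],[np.sin(yaw),np.cos(yaw)]])
o=(BL+BR)[:2]/2-R@[.0925,0];H=o+R@[-.085,.115];print("o",o,"H",H)
print("hinge top",tri(T(78,335),S(281,305)))
for n,f in(("top",T),("scene",S)):
    im=cv2.imread(f"pics/{n}0.png");m=(im.max(2)<55).astype("uint8")
    k,l,s,c=cv2.connectedComponentsWithStats(m)
    for j in range(1,k):
        if s[j,4]>15 and 215<c[j,0]<435 and 145<c[j,1]<335:print(n,s[j],c[j])
print("lug top",tri(T(297,464),S(590,192)))
print("bar end",tri(T(450,532),S(752,246)))
for nm,a in(("lugtop",T(297,464)),):
    L=onz("top",a,.150)[:2];d=L-H;print(L,np.linalg.norm(d),"dir in bay",R.T@d)
E
```

```text
top rim [0.731 0.219 0.062] [ 0.7684 -0.0467  0.062 ] 0.26839971671232005
? scene corners [0.7299 0.2207 0.062 ] [ 0.7678 -0.0427  0.062 ]
yaw 0.13994694647076764
o [0.6581 0.0732] H [0.5579 0.1753]
hinge top (array([0.5708, 0.174 , 0.109 ]), np.float64(0.002976186739354962))
top [313 169  30  35 827] [327.341  186.2382]
top [347 238  11   4  23] [352.5217 239.4783]
top [309 296  12   8  68] [314.0588 299.6765]
scene [299 173  24  52 662] [312.6662 200.9668]
scene [354 209   8  13  69] [357.5942 215.0725]
scene [372 217  12  26 258] [377.376  229.6783]
lug top (array([0.5025, 0.0426, 0.1491]), np.float64(0.0007093256863622178))
bar end (array([ 0.4647, -0.0443,  0.0875]), np.float64(0.0006478201914600685))
[0.5023 0.0423] 0.14411552516274442 dir in bay [-0.0737 -0.1239]
```

>>> carry_out --targets '[{"dp": [0, 0, 0], "yaw": 10}, {"dp": [0, 0, 0], "yaw": 10}, {"dp": [0, 0, 0], "yaw": 10}, {"dp": [0, 0, 0], "yaw": 10}, {"dp": [0, 0, 0], "yaw": 10}]' --grip -1

```text
time: 0.72
ee_pos: [0.1269, 0.5605, 0.2308]
tcp_rot: [1.644, 2.677, -0.002]
force: [-0.2, 0.1, -0.5]
grip_width: 0.0857
grasp_force: 0.0
```

>>> carry_out --targets '[{"dp": [0, 0, 0], "yaw": 10}, {"dp": [0, 0, 0], "yaw": 10}, {"dp": [0, 0, 0], "yaw": 10}, {"dp": [0, 0, 0], "yaw": 10}, {"dp": [0, 0, 0], "yaw": 10.7}]'

```text
time: 1.35
ee_pos: [0.127, 0.5605, 0.2308]
tcp_rot: [2.631, 1.715, -0.001]
force: [0.4, 1.5, -0.1]
grip_width: 0.0853
grasp_force: 0.0
```

>>> carry_out --targets '[{"dp": [-27, 46, 0], "yaw": 0}, {"dp": [-27, 46, 0], "yaw": 0}, {"dp": [-27, 46, 0], "yaw": 0}, {"dp": [-27, 46, 0], "yaw": 0}, {"dp": [-27, 46, 0], "yaw": 0}]'

```text
time: 1.98
ee_pos: [0.2849, 0.3438, 0.2311]
tcp_rot: [2.626, 1.724, -0.0]
force: [0.9, 0.8, -0.1]
grip_width: 0.0854
grasp_force: 0.0
```

>>> carry_out --targets '[{"dp": [-27, 46, 0], "yaw": 0}, {"dp": [-27, 46, 0], "yaw": 0}, {"dp": [-27, 46, 0], "yaw": 0}, {"dp": [-27, 46, 0], "yaw": 0}, {"dp": [0, 0, 0], "yaw": 0}]'

```text
time: 2.6
ee_pos: [0.412, 0.1703, 0.231]
tcp_rot: [2.631, 1.715, -0.0]
force: [0.2, 0.5, 0.2]
grip_width: 0.0849
grasp_force: 0.0
```

```bash
cat >> h.py <<'E'
from scipy.spatial.transform import Rotation as Ro
def totool(p,s,z=None):
    R=Ro.from_rotvec(s["tcp_rot"]).as_matrix();return 1000*R.T@(np.array(p)-s["ee_pos"]),np.degrees(np.arctan2(R[1,1],R[0,1])),np.round(R,3)
E
python3 - <<'E'
from h import *
from bench import readout
s=readout.read_state();print(s["time"],s["ee_pos"],s["joint_positions"],totool([.502,.042,.18],s))
print("brown",onz("top",T(338,105),.115),"clear",onz("top",T(131,113),.145))
E
```

```text
2.6 [0.41198195 0.17031169 0.2309744 ] [ 2.36597652e-01  7.95079516e-02  1.75745349e+00 -1.13775740e-03
  1.30455685e+00  6.52189261e-01] (array([-81.04430835, 134.09764796,  51.13873323]), np.float64(-23.79447889698622), array([[ 0.403,  0.915,  0.   ],
       [ 0.915, -0.403, -0.001],
       [-0.001,  0.001, -1.   ]]))
brown [0.70800489 0.02621622 0.115     ] clear [0.69402305 0.14320535 0.145     ]
```

>>> carry_out --targets '[{"dp": [-27, 45, 0], "yaw": 0}, {"dp": [-27, 45, 0], "yaw": 0}, {"dp": [-27, 44, 0], "yaw": 0}, {"dp": [0, 0, 40], "yaw": 0}, {"dp": [0, 0, 0], "yaw": 0}]'

```text
time: 3.22
ee_pos: [0.4978, 0.0461, 0.1885]
tcp_rot: [-2.622, -1.72, 0.01]
force: [-0.4, 0.5, 0.2]
grip_width: 0.0854
grasp_force: 0.0
```

Run:
```python
from h import *
from bench import readout,get_image
s=readout.read_state();print(s["time"],totool([.502,.042,.113],s)[:2],s["force"])
a=get_image("top")[200:335,240:420,::-1];b=get_image("scene")[90:290,260:480,::-1]
a=cv2.resize(a,(400,300),interpolation=2);b=cv2.resize(b,(400,364),interpolation=2)
o=np.zeros((364,800,3),"uint8");o[:300,:400]=a;o[:,400:]=b
cv2.imwrite("pics/c2.png",np.uint8(255*(o/255.)**.6))
```

```text
3.225 (array([-1.90495894,  6.08600161, 75.45813003]), np.float64(-23.4796780111746)) [-0.37976614  0.47294635  0.18976651]
```

View pics/c2.png

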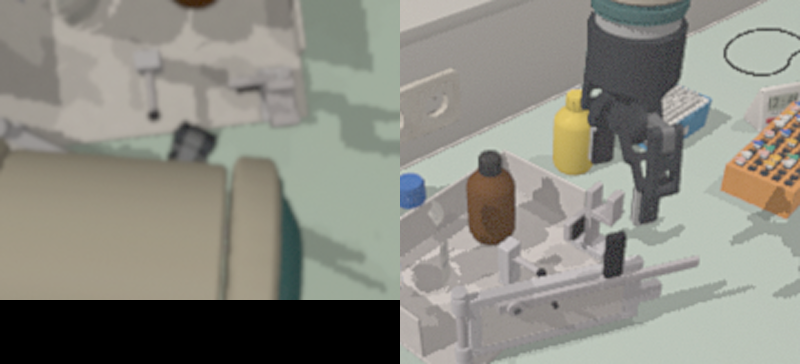

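Scene crop: the two fingertips at (603,160) and (645,215) are lined up above the black lug at (613,255), one either side of the gate. I'll correct by a few mm and go down.

>>> carry_out --targets '[{"dp": [-2, 6, 15], "yaw": 0}, {"dp": [0, 0, 20], "yaw": 0}, {"dp": [0, 0, 15], "yaw": 0}, {"dp": [0, 0, 0], "yaw": 0}, {"dp": [0, 0, 0], "yaw": 0}]'

```text
time: 3.95
ee_pos: [0.5059, 0.0412, 0.1418]
tcp_rot: [2.626, 1.723, 0.001]
force: [0.2, 0.0, 0.2]
grip_width: 0.0857
grasp_force: 0.0
```

Run:
```python
from h import *
from bench import readout
s=readout.read_state();print(s["time"],totool([.502,.042,.113],s)[:2],s["force"])
```

```text
3.95 (array([-0.88633906, -3.94809043, 28.76574048]), np.float64(-23.45047425579325)) [0.15596624 0.02164019 0.16561676]
```

>>> carry_out --targets '[{"dp": [-1, -4, 14], "yaw": 0}, {"dp": [0, 0, 14], "yaw": 0}, {"dp": [0, 0, 0], "yaw": 0}, {"dp": [0, 0, 0], "yaw": 0}]'

```text
time: 4.45
ee_pos: [0.5015, 0.0418, 0.1132]
tcp_rot: [-2.627, -1.723, 0.0]
force: [0.5, -0.1, -0.2]
grip_width: 0.0853
grasp_force: 0.0
```

Run:
```python
from h import *
from bench import readout,get_image
s=readout.read_state();print(s["time"],totool([.502,.042,.113],s)[:2],s["force"])
b=get_image("scene")[120:290,290:470,::-1]
cv2.imwrite("pics/c3.png",np.uint8(255*(cv2.resize(b,None,fx=3.4,fy=3.4,interpolation=2)/255.)**.6))
```

```text
4.45 (array([0.35671584, 0.40090576, 0.15906782]), np.float64(-23.46767568781481)) [ 0.47942696 -0.09389785 -0.17319974]
```

View pics/c3.png

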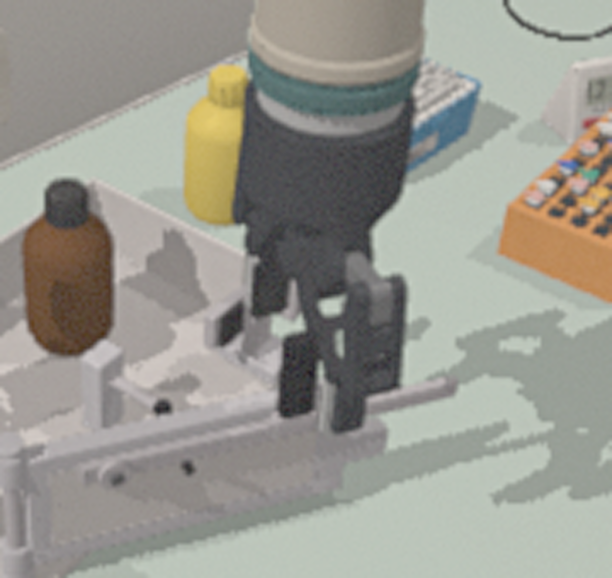

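Scene crop: the lug at (297,375) stands between the inner finger (268,285) and the outer finger (365,350). I'll close on it.

>>> carry_out --targets '[{"dp": [0, 0, 0], "yaw": 0}, {"dp": [0, 0, 0], "yaw": 0}, {"dp": [0, 0, 0], "yaw": 0}, {"dp": [0, 0, 0], "yaw": 0}, {"dp": [0, 0, 0], "yaw": 0}]' --grip 1

```text
time: 5.12
ee_pos: [0.501, 0.042, 0.1134]
tcp_rot: [-2.626, -1.724, 0.001]
force: [-1.9, 0.5, 3.0]
grip_width: 0.0094
grasp_force: 59.2
```

>>> carry_out --targets '[{"dp": [0, 0, 0], "yaw": 0}, {"dp": [0, 0, 0], "yaw": 0}]'

```text
time: 5.38
ee_pos: [0.501, 0.042, 0.1134]
tcp_rot: [-2.626, -1.724, 0.001]
force: [-2.8, 0.5, 3.6]
grip_width: 0.0096
grasp_force: 59.4
```

>>> carry_out --targets '[{"dp": [3, 0, -6], "yaw": 0}, {"dp": [0, 0, 0], "yaw": 0}, {"dp": [3.5, 0, -6], "yaw": 0}, {"dp": [0, 0, 0], "yaw": 0}]'

```text
time: 5.88
ee_pos: [0.5034, 0.0477, 0.1252]
tcp_rot: [-2.626, -1.724, 0.002]
force: [-3.6, -0.7, -4.7]
grip_width: 0.0095
grasp_force: 58.6
```

>>> carry_out --targets '[{"dp": [3.5, 0, -6], "yaw": 0}, {"dp": [0, 0, 0], "yaw": 0}, {"dp": [4, 0, -5.5], "yaw": 0}, {"dp": [0, 0, 0], "yaw": 0}, {"dp": [0, 0, 0], "yaw": 0}]'

```text
time: 6.5
ee_pos: [0.5071, 0.0551, 0.1371]
tcp_rot: [-2.626, -1.723, -0.001]
force: [-4.0, 2.4, -3.9]
grip_width: 0.0091
grasp_force: 59.0
```

Run:
```python
from h import *
from bench import readout,get_image
s=readout.read_state();print(s["time"],s["ee_pos"],totool([.5015,.0418,.1132],s)[:2],s["force"])
b=get_image("scene")[120:290,290:470,::-1]
cv2.imwrite("pics/c4.png",np.uint8(255*(cv2.resize(b,None,fx=3.4,fy=3.4,interpolation=2)/255.)**.6))
```

```text
6.5 [0.50706201 0.0550921  0.13713217] (array([-14.43015869,   0.18592108,  23.91862085]), np.float64(-23.460582651082348)) [-4.01417471  2.38428761 -3.88840485]
```

View pics/c4.png

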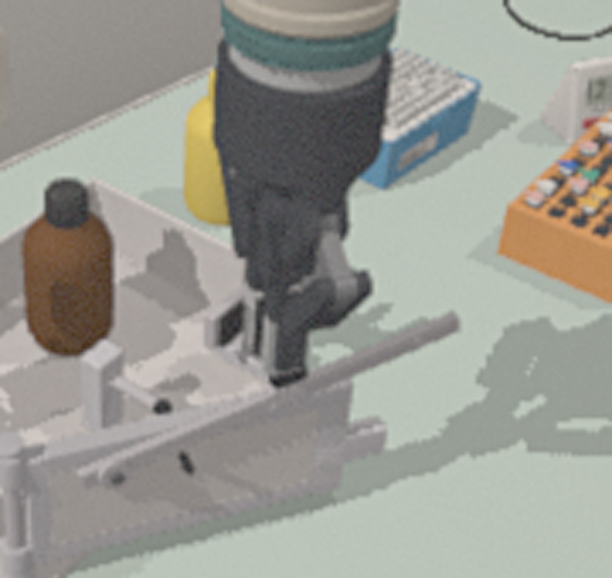

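The bar is visibly lifted and the fingers hold the lug. I'll swing the gate about the hinge at about (0.571, 0.175).

>>> carry_out --targets '[{"dp": [-0.4, 11.9, 0], "yaw": -5}, {"dp": [-0.4, 11.9, 0], "yaw": -5}, {"dp": [0, 0, 0], "yaw": 0}, {"dp": [0, 0, 0], "yaw": 0}]'

```text
time: 7.05
ee_pos: [0.529, 0.0459, 0.137]
tcp_rot: [-2.468, -1.944, -0.002]
force: [-2.0, 3.0, -3.8]
grip_width: 0.0093
grasp_force: 59.1
```

>>> carry_out --targets '[{"dp": [-0.4, 11.9, 0], "yaw": -5}, {"dp": [-0.4, 11.9, 0], "yaw": -5}, {"dp": [0, 0, 0], "yaw": 0}, {"dp": [0, 0, 0], "yaw": 0}]'

```text
time: 7.55
ee_pos: [0.5519, 0.0407, 0.1369]
tcp_rot: [-2.29, -2.151, -0.002]
force: [-1.0, 4.2, -5.6]
grip_width: 0.0094
grasp_force: 58.9
```

```bash
cat > st.py <<'E'
from h import *
from bench import readout
s=readout.read_state();R=Ro.from_rotvec(s["tcp_rot"]).as_matrix()
H=np.array([.5713,.1754]);d=s["ee_pos"][:2]-H
psi=np.arctan2(d[0],-d[1])+.0809  # lug at(-11,-136) 
print("t",s["time"],"z",s["ee_pos"][2].round(4),"tool yaw",np.arctan2(R[1,1],R[0,1]).round(4),"psi",psi.round(4),"gate~",(.14-psi).round(4),"r",np.linalg.norm(d).round(4),"F tool",(R.T@s["force"]).round(1),"M",np.round(s["ft_torque"],2))
E
python3 st.py
```

```text
t 7.55 z 0.1369 tool yaw -0.0626 psi -0.062 gate~ 0.202 r 0.136 F tool [ 4.1 -1.3  5.6] M [0.47 0.23 0.3 ]
```

>>> carry_out --targets '[{"dp": [-0.3, 5.9, 0], "yaw": -2.5}, {"dp": [-0.3, 5.9, 0], "yaw": -2.5}, {"dp": [0, 0, 0], "yaw": 0}, {"dp": [0, 0, 0], "yaw": 0}]'

```text
time: 8.05
ee_pos: [0.5637, 0.0396, 0.1369]
tcp_rot: [-2.193, -2.249, -0.002]
force: [-1.5, 4.7, -5.5]
grip_width: 0.0094
grasp_force: 58.7
```

```bash
python3 st.py
```

```text
t 8.05 z 0.1369 tool yaw 0.0253 psi 0.0247 gate~ 0.1153 r 0.136 F tool [ 4.7 -1.4  5.5] M [0.69 0.13 0.25]
```

>>> carry_out --targets '[{"dp": [-0.2, 2.4, 0], "yaw": -1}, {"dp": [-0.2, 2.4, 0], "yaw": -1}, {"dp": [0, 0, 0], "yaw": 0}, {"dp": [0, 0, 0], "yaw": 0}]'

```text
time: 8.55
ee_pos: [0.5682, 0.0394, 0.1367]
tcp_rot: [-2.152, -2.287, -0.001]
force: [-2.2, 4.8, -5.5]
grip_width: 0.0089
grasp_force: 58.7
```

```bash
python3 st.py
```

```text
t 8.55 z 0.1367 tool yaw 0.0611 psi 0.0582 gate~ 0.0818 r 0.136 F tool [ 5.  -1.9  5.6] M [0.84 0.23 0.12]
```

>>> carry_out --targets '[{"dp": [-0.2, 2.4, 0], "yaw": -1}, {"dp": [0, 0, 0], "yaw": 0}, {"dp": [0, 0, 0], "yaw": 0}]'

```text
time: 8.93
ee_pos: [0.5705, 0.0394, 0.1367]
tcp_rot: [-2.131, -2.306, -0.0]
force: [-3.1, 5.5, -4.4]
grip_width: 0.0091
grasp_force: 58.7
```

>>> carry_out --targets '[{"dp": [-0.2, 2.4, 0], "yaw": -1}, {"dp": [0, 0, 0], "yaw": 0}, {"dp": [0, 0, 0], "yaw": 0}]'

```text
time: 9.3
ee_pos: [0.5727, 0.0394, 0.1367]
tcp_rot: [-2.111, -2.324, -0.0]
force: [-2.1, 4.1, -5.5]
grip_width: 0.009
grasp_force: 58.7
```

```bash
python3 st.py
```

```text
t 9.3 z 0.1367 tool yaw 0.0958 psi 0.0912 gate~ 0.0488 r 0.136 F tool [ 4.2 -1.7  5.5] M [0.8  0.37 0.05]
```

>>> carry_out --targets '[{"dp": [-0.1, 1.2, 0], "yaw": -0.5}, {"dp": [0, 0, 0], "yaw": 0}, {"dp": [-0.1, 1.2, 0], "yaw": -0.5}, {"dp": [0, 0, 0], "yaw": 0}, {"dp": [0, 0, 0], "yaw": 0}]'

```text
time: 9.93
ee_pos: [0.575, 0.0394, 0.1367]
tcp_rot: [-2.091, -2.342, 0.0]
force: [-3.2, 5.0, -3.9]
grip_width: 0.009
grasp_force: 58.7
```

```bash
python3 st.py
```

```text
t 9.925 z 0.1367 tool yaw 0.1131 psi 0.1079 gate~ 0.0321 r 0.136 F tool [ 5.4 -2.6  3.9] M [0.85 0.36 0.06]
```

>>> carry_out --targets '[{"dp": [-0.1, 1.2, 0], "yaw": -0.5}, {"dp": [0, 0, 0], "yaw": 0}, {"dp": [0, 0, 0], "yaw": 0}]'

```text
time: 10.3
ee_pos: [0.5761, 0.0395, 0.1366]
tcp_rot: [-2.081, -2.351, 0.0]
force: [-2.5, 5.2, -3.8]
grip_width: 0.0093
grasp_force: 58.7
```

>>> carry_out --targets '[{"dp": [-0.1, 1.2, 0], "yaw": -0.5}, {"dp": [0, 0, 0], "yaw": 0}, {"dp": [0, 0, 0], "yaw": 0}]'

```text
time: 10.68
ee_pos: [0.5772, 0.0395, 0.1367]
tcp_rot: [-2.07, -2.36, 0.0]
force: [-3.2, 4.4, -4.7]
grip_width: 0.0094
grasp_force: 58.7
```

```bash
python3 st.py
```

```text
t 10.675 z 0.1367 tool yaw 0.1305 psi 0.1246 gate~ 0.0154 r 0.136 F tool [ 4.8 -2.6  4.7] M [0.84 0.43 0.02]
```

>>> carry_out --targets '[{"dp": [-0.1, 1.2, 0], "yaw": -0.5}, {"dp": [0, 0, 0], "yaw": 0}, {"dp": [0, 0, 0], "yaw": 0}]'

```text
time: 11.05
ee_pos: [0.5784, 0.0396, 0.1366]
tcp_rot: [-2.06, -2.369, 0.0]
force: [-4.0, 4.8, -4.4]
grip_width: 0.0091
grasp_force: 58.7
```

>>> carry_out --targets '[{"dp": [-0.1, 1.2, 0], "yaw": -0.5}, {"dp": [0, 0, 0], "yaw": 0}, {"dp": [0, 0, 0], "yaw": 0}]'

```text
time: 11.42
ee_pos: [0.5795, 0.0396, 0.1366]
tcp_rot: [-2.05, -2.377, 0.001]
force: [-3.0, 4.6, -3.3]
grip_width: 0.0092
grasp_force: 58.8
```

```bash
python3 st.py
```

```text
t 11.425 z 0.1366 tool yaw 0.1478 psi 0.1412 gate~ -0.0012 r 0.136 F tool [ 5.  -2.3  3.3] M [ 0.82  0.46 -0.05]
```

>>> carry_out --targets '[{"dp": [-0.1, 1, 0], "yaw": -0.3}, {"dp": [0, 0, 0], "yaw": 0}, {"dp": [0, 0, 0], "yaw": 0}]'

```text
time: 11.8
ee_pos: [0.5803, 0.0397, 0.1366]
tcp_rot: [-2.043, -2.383, 0.001]
force: [-3.8, 5.3, -3.8]
grip_width: 0.009
grasp_force: 58.8
```

>>> carry_out --targets '[{"dp": [-0.1, 1, 0], "yaw": -0.3}, {"dp": [0, 0, 0], "yaw": 0}, {"dp": [0, 0, 0], "yaw": 0}]'

```text
time: 12.18
ee_pos: [0.5809, 0.0397, 0.1366]
tcp_rot: [-2.037, -2.387, 0.002]
force: [-4.0, 4.4, -3.0]
grip_width: 0.0091
grasp_force: 58.9
```

```bash
python3 st.py
```

```text
t 12.175 z 0.1366 tool yaw 0.1583 psi 0.1516 gate~ -0.0116 r 0.136 F tool [ 5.  -3.2  3. ] M [ 0.83  0.56 -0.06]
```

>>> carry_out --targets '[{"dp": [-0.1, 1, 0], "yaw": -0.3}, {"dp": [0, 0, 0], "yaw": 0}, {"dp": [0, 0, 0], "yaw": 0}]'

```text
time: 12.55
ee_pos: [0.5809, 0.0397, 0.1365]
tcp_rot: [-2.03, -2.391, 0.004]
force: [-7.5, 3.2, -3.1]
grip_width: 0.009
grasp_force: 59.0
```

```bash
python3 st.py
```

```text
t 12.55 z 0.1365 tool yaw 0.163 psi 0.1518 gate~ -0.0118 r 0.1361 F tool [ 4.4 -6.8  3.1] M [ 0.89  0.74 -0.19]
```

The TCP has stopped while the push rose to about 7 N, so the gate is on the stop. I'll lower the bar along the reverse arc.

>>> carry_out --targets '[{"dp": [-2, 0, 2.7], "yaw": 0}, {"dp": [-2, 0, 2.8], "yaw": 0}, {"dp": [0, 0, 0], "yaw": 0}, {"dp": [0, 0, 0], "yaw": 0}]'

```text
time: 13.05
ee_pos: [0.5816, 0.0357, 0.1313]
tcp_rot: [-2.03, -2.391, 0.004]
force: [-6.8, 3.6, -1.4]
grip_width: 0.0092
grasp_force: 59.8
```

```bash
python3 st.py
```

```text
t 13.05 z 0.1313 tool yaw 0.1632 psi 0.1545 gate~ -0.0145 r 0.1401 F tool [ 4.7 -6.1  1.4] M [ 0.96  0.92 -0.1 ]
```

>>> carry_out --targets '[{"dp": [-1.8, 0, 3], "yaw": 0}, {"dp": [0, 0, 0], "yaw": 0}, {"dp": [-1.8, 0, 3], "yaw": 0}, {"dp": [0, 0, 0], "yaw": 0}, {"dp": [0, 0, 0], "yaw": 0}]'

```text
time: 13.68
ee_pos: [0.5822, 0.0318, 0.1257]
tcp_rot: [-2.03, -2.392, 0.004]
force: [-6.9, 2.8, 0.8]
grip_width: 0.0095
grasp_force: 60.5
```

```bash
python3 st.py
```

```text
t 13.675 z 0.1257 tool yaw 0.1632 psi 0.157 gate~ -0.017 r 0.144 F tool [ 3.9 -6.4 -0.8] M [ 0.9   0.94 -0.13]
```

>>> carry_out --targets '[{"dp": [-1.7, 0, 3], "yaw": 0}, {"dp": [0, 0, 0], "yaw": 0}, {"dp": [0, 0, 0], "yaw": 0}]'

```text
time: 14.05
ee_pos: [0.5825, 0.03, 0.1229]
tcp_rot: [-2.03, -2.392, 0.004]
force: [-8.2, 1.3, 1.9]
grip_width: 0.009
grasp_force: 60.9
```

```bash
python3 st.py
```

```text
t 14.05 z 0.1229 tool yaw 0.1632 psi 0.158 gate~ -0.018 r 0.1458 F tool [ 2.7 -7.9 -1.9] M [ 0.93  1.01 -0.11]
```

>>> carry_out --targets '[{"dp": [-1.6, 0, 3], "yaw": 0}, {"dp": [0, 0, 0], "yaw": 0}, {"dp": [0, 0, 0], "yaw": 0}]'

```text
time: 14.42
ee_pos: [0.5828, 0.0283, 0.1197]
tcp_rot: [-2.03, -2.392, 0.005]
force: [-7.0, 1.7, 1.7]
grip_width: 0.0094
grasp_force: 61.1
```

```bash
python3 st.py
```

```text
t 14.425 z 0.1197 tool yaw 0.1633 psi 0.1589 gate~ -0.0189 r 0.1476 F tool [ 2.8 -6.6 -1.6] M [ 0.78  1.02 -0.16]
```

>>> carry_out --targets '[{"dp": [-1.5, 0, 3], "yaw": 0}, {"dp": [0, 0, 0], "yaw": 0}, {"dp": [-0.8, 0, 1.5], "yaw": 0}, {"dp": [0, 0, 0], "yaw": 0}]'

```text
time: 14.92
ee_pos: [0.5832, 0.026, 0.1155]
tcp_rot: [-2.03, -2.392, 0.004]
force: [-8.4, 1.8, 3.0]
grip_width: 0.0093
grasp_force: 61.7
```

Run:
```python
exec(open("st.py").read())
from bench import get_image
b=get_image("scene")[120:290,290:470,::-1]
cv2.imwrite("pics/c5.png",np.uint8(255*(cv2.resize(b,None,fx=3.4,fy=3.4,interpolation=2)/255.)**.6))
```

```text
t 14.925 z 0.1155 tool yaw 0.1633 psi 0.1604 gate~ -0.0204 r 0.1499 F tool [ 3.2 -8.  -3. ] M [ 0.91  0.93 -0.12]
```

View pics/c5.png

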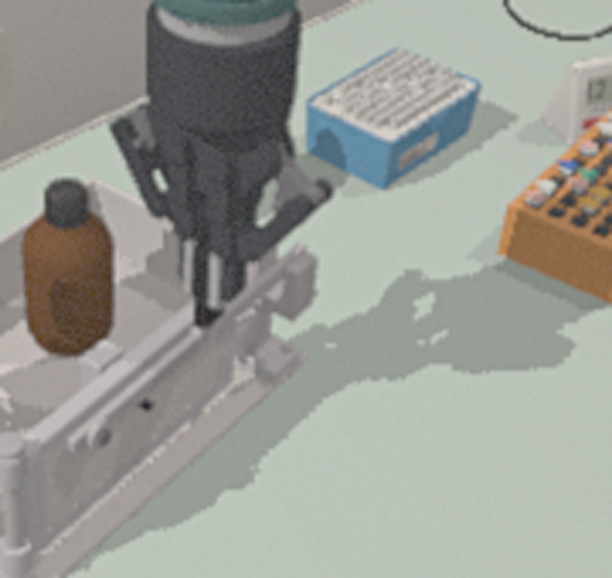

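Scene crop: the bar end is now behind the striker tooth at (300,275), and the bar is nearly level. I'll lower it 1 mm more, then release.

>>> carry_out --targets '[{"dp": [-0.4, 0, 1], "yaw": 0}, {"dp": [0, 0, 0], "yaw": 0}, {"dp": [0, 0, 0], "yaw": 0}]'

```text
time: 15.35
ee_pos: [0.5832, 0.0256, 0.1146]
tcp_rot: [-2.03, -2.392, 0.005]
force: [-7.8, 2.1, 2.9]
grip_width: 0.009
grasp_force: 61.7
```

>>> carry_out --targets '[{"dp": [0, 0, 0], "yaw": 0}, {"dp": [0, 0, 0], "yaw": 0}, {"dp": [0, 0, 0], "yaw": 0}, {"dp": [0, 0, 0], "yaw": 0}, {"dp": [0, 0, 0], "yaw": 0}]' --grip -1

```text
time: 15.98
ee_pos: [0.5862, 0.0257, 0.1138]
tcp_rot: [2.031, 2.396, 0.0]
force: [0.4, -0.1, 0.3]
grip_width: 0.0853
grasp_force: 0.0
```

Released, with no force on the tool. I'll retreat straight up.

>>> carry_out --targets '[{"dp": [0, 0, -15], "yaw": 0}, {"dp": [0, 0, -25], "yaw": 0}, {"dp": [0, 0, -40], "yaw": 0}, {"dp": [0, 0, -40], "yaw": 0}, {"dp": [0, 0, 0], "yaw": 0}]'

```text
time: 16.6
ee_pos: [0.5883, 0.0257, 0.2387]
tcp_rot: [2.026, 2.391, 0.009]
force: [-0.1, 0.6, -0.4]
grip_width: 0.0855
grasp_force: 0.0
```

Run:
```python
exec(open("st.py").read())
from bench import get_image
b=get_image("scene")[165:305,215:435,::-1]
cv2.imwrite("pics/c6.png",np.uint8(255*(cv2.resize(b,None,fx=3.6,fy=3.6,interpolation=2)/255.)**.6))
```

```text
t 16.6 z 0.2387 tool yaw 0.1648 psi 0.194 gate~ -0.054 r 0.1507 F tool [ 0.6 -0.   0.4] M [-0.03 -0.01  0.02]
```

View pics/c6.png

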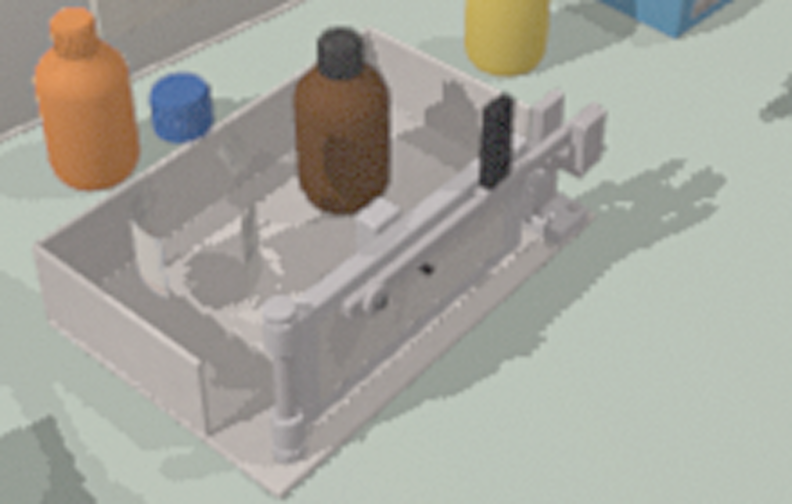

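The gate is shut with the bar lying in the catch between (545,150) and the tooth at (588,140). The lug is upright and both bottles are standing. I'm handing the job in.

```bash
python3 -c "
from bench import ticket
print(ticket.close_job())"
```

```text
the job is handed in; nothing more can be done
None
```

The job is handed in: in the last picture the gate is shut with the latch bar down in the catch, both bottles are standing, and the gripper is clear; no verdict came back.

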